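Close the sample box and push its drawer home

ROBOT

A 6-joint arm with a two-finger parallel gripper is mounted at the origin on a cart in front of the work surface, level with it; the furniture and walls round the work are solid. World frame = base frame: x ahead of the robot, y to its left, z up, the work surface at z = 0. Lengths are in m, angles in rad, forces in N, time in s.
With the tool pointing down it reaches from about 0.325 to 0.775 m from the base axis. Payload 9.3 kg.
Tool frame: the origin (TCP) lies midway between the tips of the shut fingers; the grasp point (between the pads) lies robot.hold_point_z behind it (robot.hold_point_z is the distance from the TCP to the grasp point, in m); z points along the fingers, y is the line along which they close (so a half turn about z gives the same grasp; the last joint's range is limited). The gripper opens to 85 mm and grips with 20 to 120 N. Pads are 22 mm wide; open, the fingers measure 114 mm over their backs; the gripper's body (76 mm by 85 mm) begins 54 mm behind the grasp point. The pads swing forward as they close: fully open they stand 13 mm farther back than shut.
Start: joints at [-1.348, 0.259, 0.021, 1.334, 0, 1.418], TCP at [0.202, -0.512, 0.208] pointing down, gripper open.
Joint ranges: [-3.04, 3.04], [-0.91, 1.82], [-1.04, 1.36], [-1.92, 1.95], [-1.52, 1.45], [-3.14, 3.14]. Speed limits (rad/s): [2.22, 2.22, 2.79, 3.14, 3.14, 3.14].

INTERFACE

Orientations are given as a unit quaternion [x, y, z, w].
In Python, from station import robot, capture, get_calibration, ticket gives the robot as it stands. The module is installed in compiled form; this text tells all that it offers.
- The arm moves only by the tool jog_arm, never from a script. Its arguments are lists of equal length, an entry for each row: "hand": the closure, from 0 (fully open) to 1 (shut); "linear": the shift along the tool's x, y, z in mm, a list of three; "twist": the turn about the tool's z in rad. A call has 1 to 20 rows; each row is the pose to reach, as a shift and turn from the pose commanded when the call began, along the tool's axes at that moment; what a row does not reach only later rows make up. A row lasts 1/12 s, in which the tool goes at most 41.7 mm and 7.16 degrees, less where a joint would pass 70% of its speed; a pose out of reach is approached as far as the arm can. A call with a gripper value outside its range is refused whole. The fingers move at their own pace and stop on an object; "newtons" is the grip in N (left out, the last holds). Time passes only in rows, so rows that repeat a pose let the fingers close. It gives the time, the measured TCP pose, the force, the opening and the grip force at its end, in the units of the state.
- robot.observe(): the state, without advancing time (a new reading comes with each control period).
- capture(name): name is "side" or "top"; returns (picture, depth): 400x640x3 uint8, red, green, blue; 400x640 float32, m along the optical axis (not along the pixel's ray), 0 where there is no reading.
- get_calibration(name): a dict with "camera_matrix" (3x3 intrinsics, pixels), "T" (4x4, takes a point from camera to world coordinates). Camera axes: x right, y down, z forward; pixel columns grow to the right and rows downward; lengths in m; the calibration is good to about 2 mm. A picture is of the moment at which its call begins. get_calibration takes no time and is no camera call.
- ticket.close_job(): hands the job in; it is judged then, once.
The state is a dict: "time": time; "joints": joint angles; "dq": joint speeds; "joint_torque": joint torques, N m; "tool_pos": TCP position; "tool_rot": TCP orientation; "force": force on the tool from outside, world axes, zero at the start; "torque": the same for the moment, N m; "opening": opening from 0.0 (shut) to 1.0 (fully open); "grasp_force": force on a finger pad.
Only numpy, scipy, OpenCV 4.12 (cv2) and the standard library are available. Lean on these libraries where they do the work, as an engineer would, in place of code of your own. Each camera call takes 0.05 s, during which the arm holds its last target. There are 200 camera calls.

TASK

Put the samples away by pushing with the fingertips: push the open lid of the yellow sample box over until it lies fully shut, then push the blue-fronted drawer in which the box lies fully home into its grey cabinet. The drawer must stay out until the lid is down; lift nothing, leave the bottle, the stopper, the vial and the tape where they stand, and finish clear of everything.

Things in the scene. Friction and masses are not known exactly. Their poses are not given: they have to be found in the camera images.
- cabinet: Grey open-fronted bench-top cabinet for one drawer, fixed to the table, 135 (x) x 175 (y) x 72 (z) mm. Origin on the table; its x axis points into the cabinet (the direction in which the drawer closes), z up. The open front is at x = -80 mm, the back at x = +55 mm, the top of the roof at z = 72 mm, the underside of the roof at z = 66 mm.
- drawer (a joint): How far the drawer is out, in m: 0 fully home, at most 0.14. It slides with about 1.5 N of friction and some damping, and stays where it is left. The front panel is blue, 12 mm thick, 175 mm wide, from 6 to 68 mm above the table; the drawer's inside is 108 mm long (x) and 151 mm wide, its floor 12 mm above the table, its side and back walls reach 34 mm.
- drawer_pull (a point): Middle of the outer face of the aluminium tab on the drawer's front panel; the tab is 60 mm wide, 12 mm high, stands 12 mm out from the panel, and this point is 36 mm above the table. The point's axes are those of the cabinet; pushing here along the cabinet's +x closes the drawer.
- sample_box: Yellow plastic sample box, 89 (x) x 135 (y) x 43 (z) mm with the lid shut, about 0.16 kg, lying loose in the drawer with about 19 mm of play in all fore and aft and 16 mm sideways; two vials are fixed inside. Origin at the centre of its underside, x pointing towards the cabinet (nearly parallel to the cabinet's x), z up. Lid hinge: along the box's y through (44, 0, 26) mm; the lower half is 26 mm high.
- sample_box_lid (a joint): Angle of the box's lid in rad: 0 shut, 1.57 upright, 1.92 leaning back furthest. Starts about upright or leaning back towards the cabinet. Weak friction (about 0.01 N m) holds the upright lid where it is, and a soft damper (about 0.05 N m per rad/s) slows it; tipped well forward (away from the cabinet) it sinks shut by itself in some seconds, or can be pressed down. Pushed fast, it drags the light box or the drawer along a little.
- lid_edge (a point): Middle of the lid's free edge, on its outer face (top face when shut). It lies 85 mm from the hinge line along the lid and 15 mm out from the hinge plane; shut, it is at (-40, 0, 42) mm in the box's frame. The lid is 135 mm wide along the box's y; a 24 mm wide lip stands 5 mm beyond this edge.
- bottle: Bystander: reagent bottle with a blue cap, 42 mm across, 80 mm high, beside the cabinet; origin at the centre of its underside.
- stopper: Bystander: orange rubber stopper, 32 mm across, 28 mm high; origin at the centre of its underside.
- vial: Bystander: sample vial with a blue cap, 23 mm across, 48 mm high; origin at the centre of its underside.
- tape: Bystander: roll of masking tape lying flat, 80 mm across, 19 mm high; origin at the centre of its underside.

How it is judged:
By the outcome, as a careful person would: the job done as asked, in the order asked, and still so for the second after the job is handed in, with the robot touching nothing.
It also fails if it takes over 51 s, if anything falls off the work surface, if the arm or the gripper's body presses on something with over 40 N, if the wrist force passes 120 N, or if a joint passes its speed limit or range.

## Working session

There is one attempt and no reset: what is moved stays moved. The work goes in short steps, Python scripts to look and compute and a tool call to move; the robot and the scene stay as the last step left them, time stands still between calls to the robot, and variables do not carry over. Pictures are saved under pics/ and viewed, at most 10 in all, crops included, and the job is handed in when it is done.

Besides the shell and the picture viewer there is one more tool, called as a command line: name --pt "numbers of a row" for each row, then --argument value for the rest. jog_arm: Moves the arm, as the interface text tells. Its arguments: {"type":"object","properties":{"hand":{"type":"array","items":{"type":"number"}},"linear":{"type":"array","items":{"type":"array","items":{"type":"number"}}},"twist":{"type":"array","items":{"type":"number"}},"newtons":{"type":"number"}},"required":["hand","linear","twist"]}

```bash
mkdir -p pics
cat > h.py <<'E'
import numpy as np, cv2
from station import robot, capture, get_calibration, ticket
def shot(n,tag):
    p,d=capture(n); cv2.imwrite(f'pics/{tag}.png',p[:,:,::-1]); np.savez(f'pics/{tag}.npz',p=p,d=d); return p,d
def pts(n,d):
    c=get_calibration(n);K=c['camera_matrix'];T=c['T']
    v,u=np.mgrid[:400,:640]; P=np.stack([(u-K[0,2])/K[0,0]*d,(v-K[1,2])/K[1,1]*d,d],-1)
    return P@T[:3,:3].T+T[:3,3]
E
python3 - <<'E'
from h import *
for n in('top','side'):
    shot(n,n+'0'); c=get_calibration(n); print(n,c['camera_matrix'].round(1).tolist(),c['T'].round(3).tolist())
s=robot.observe(); print(s['time'],s['tool_pos'],s['tool_rot'],s['opening'],robot.hold_point_z)
E
```

```text
top [[448.3, 0.0, 318.1], [0.0, 448.3, 205.2], [0.0, 0.0, 1.0]] [[0.021, -0.994, 0.106, 0.445], [-1.0, -0.022, -0.006, -0.114], [0.009, -0.106, -0.994, 1.068], [0.0, 0.0, 0.0, 1.0]]
side [[501.6, 0.0, 319.1], [0.0, 501.6, 191.0], [0.0, 0.0, 1.0]] [[-0.999, 0.033, -0.025, 0.578], [0.036, 0.401, -0.916, 0.791], [-0.021, -0.916, -0.401, 0.44], [0.0, 0.0, 0.0, 1.0]]
0.1 [ 0.2017658  -0.51135101  0.20782767] [ 9.82404929e-01  1.86762355e-01 -2.65399604e-05 -6.14905586e-04] 0.9993061326410597 0.0187
```

View pics/top0.png

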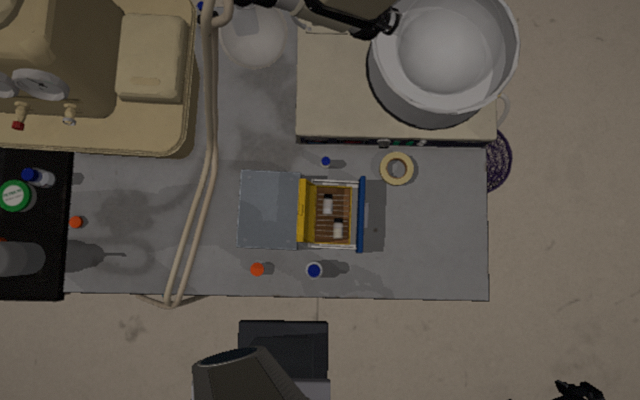

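View pics/side0.png

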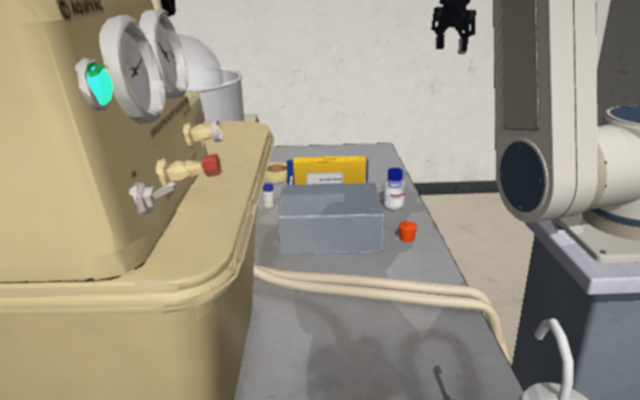

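The top view shows the cabinet at cols 238–298, rows 170–250, opening to the right (world -y). The lid is upright at cols 297–312 and the blue front at col 362. The bottle is at (314,270), the stopper at (257,269), the vial at (326,161) and the tape at (397,168). The side view shows the lid standing at about (330,170) behind the cabinet.

```bash
cat > m.py <<'E'
from h import *
def measure(tag,n='top',fresh=True):
    p,d=shot(n,tag); P=pts(n,d); H=cv2.cvtColor(p,cv2.COLOR_RGB2HSV); h,s,v=[H[...,i].astype(int) for i in range(3)]
    roi=(P[...,0]>.38)&(P[...,0]<.62)&(P[...,1]>-.32)&(P[...,1]<.12)&(d>0)&(P[...,2]<.3)
    yel=roi&(h>20)&(h<32)&(s>150)&(v>60); blu=roi&(h>98)&(h<120)&(s>130)
    return P,roi,yel,blu,p
def q(a): return np.percentile(a,[2,50,98],axis=0).round(4).tolist()
E
python3 - <<'E'
from m import *
P,roi,yel,blu,p=measure('top1')
def rep(m,name): 
    A=P[m]; print(name,len(A),q(A)) if len(A) else print(name,0)
rep(yel,'yel'); rep(yel&(P[...,2]>.11),'yelhigh')
b=blu&(P[...,2]>.055)&(P[...,1]<-.12); rep(b,'front top')
for r in range(175,255,15): print(r,P[r][b[r]][:,:3].round(3).tolist())
roof=roi&(P[...,2]>.062)&(P[...,2]<.082)&~yel&~blu&(P[...,1]>-.1); rep(roof,'roof')
print(cv2.minAreaRect((P[roof][:,:2]*1000).astype(np.float32)))
print(cv2.minAreaRect((P[b][:,:2]*1000).astype(np.float32)))
for y in range(180,250,12): print(y,[(c,*P[y,c].round(3).tolist()) for c in np.where(yel[y])[0] if P[y,c,2]>.06])
P,roi,yel,blu,p=measure('side1','side'); rep(yel,'side yel')
for r in range(150,190,5): rep(yel&(np.arange(400)[:,None]==r),r)
yb=roi&(P[...,2]>.01)
E
```

```text
yel 1196 [[0.4704, -0.1956, 0.0189], [0.5379, -0.096, 0.0527], [0.601, -0.0772, 0.1235]]
yelhigh 448 [[0.4721, -0.092, 0.1154], [0.5358, -0.0846, 0.1195], [0.6005, -0.0768, 0.1241]]
front top 382 [[0.4058, -0.2232, 0.0576], [0.5303, -0.2168, 0.0677], [0.6157, -0.1214, 0.0818]]
175 []
190 [[0.59, -0.215, 0.062], [0.589, -0.217, 0.067], [0.589, -0.219, 0.068], [0.589, -0.221, 0.071], [0.589, -0.223, 0.069]]
205 [[0.556, -0.214, 0.055], [0.555, -0.215, 0.067], [0.555, -0.217, 0.068], [0.555, -0.219, 0.067], [0.555, -0.222, 0.067]]
220 [[0.521, -0.213, 0.068], [0.521, -0.215, 0.069], [0.521, -0.217, 0.069], [0.521, -0.219, 0.07], [0.521, -0.222, 0.07]]
235 [[0.488, -0.212, 0.058], [0.488, -0.213, 0.067], [0.488, -0.216, 0.067], [0.487, -0.217, 0.071], [0.488, -0.22, 0.069]]
250 [[0.454, -0.212, 0.066], [0.454, -0.214, 0.069], [0.454, -0.216, 0.068], [0.454, -0.218, 0.068], [0.454, -0.22, 0.068]]
roof 4408 [[0.4563, -0.0726, 0.0686], [0.5352, -0.0094, 0.0724], [0.6165, 0.0543, 0.0762]]
((516.6362915039062, -21.017234802246094), (158.85809326171875, 207.017333984375), 89.19400787353516)
((
[... 2020 characters left out ...]
64(300), 0.472, -0.084, 0.122), (np.int64(301), 0.472, -0.086, 0.121), (np.int64(302), 0.472, -0.088, 0.122), (np.int64(303), 0.472, -0.09, 0.121)]
side yel 1400 [[0.4699, -0.0909, 0.0717], [0.5258, -0.0822, 0.1065], [0.5984, -0.076, 0.1222]]
150 0
155 0
160 72 [[0.471, -0.0862, 0.1175], [0.5339, -0.0821, 0.1191], [0.597, -0.0772, 0.1204]]
165 72 [[0.4709, -0.0825, 0.1076], [0.5342, -0.0801, 0.1097], [0.5973, -0.077, 0.112]]
170 71 [[0.4722, -0.0857, 0.0967], [0.5349, -0.0826, 0.0989], [0.5978, -0.0799, 0.1012]]
175 31 [[0.4701, -0.0879, 0.0852], [0.497, -0.0845, 0.0871], [0.5979, -0.0818, 0.0903]]
180 32 [[0.4698, -0.0917, 0.0736], [0.4981, -0.0876, 0.0755], [0.5983, -0.0856, 0.0788]]
185 0
```

jog_arm --hand '[1,1,1,1,1,1,1,1,1,1,1,1,1,1,1,1,1,1,1,1]' --pt "15 -10 0" --pt "44 -30 0" --pt "78 -53 0" --pt "113 -76 0" --pt "147 -99 0" --pt "181 -122 0" --pt "216 -145 0" --pt "250 -168 0" --pt "284 -191 0" --pt "318 -214 0" --pt "353 -237 0" --pt "387 -260 2" --pt "416 -280 4" --pt "441 -296 6" --pt "461 -309 8" --pt "475 -319 8" --pt "485 -326 8" --pt "490 -329 8" --pt "490 -329 8" --pt "490 -329 8" --twist '[0.02,0.05,0.08,0.11,0.14,0.17,0.2,0.23,0.26,0.29,0.32,0.34,0.36,0.37,0.376,0.376,0.376,0.376,0.376,0.376]' --newtons 40

```text
time: 1.87
tool_pos: [0.5367, -0.0262, 0.2004]
tool_rot: [1.0, -0.0, -0.0, 0.0]
force: [-0.8, -0.1, 0.1]
opening: 0.0
grasp_force: 0.0
```

jog_arm --hand '[1,1,1,1,1,1,1,1,1,1,1,1,1,1,1,1,1,1,1,1]' --pt "0 0 10" --pt "0 0 30" --pt "0 0 50" --pt "0 0 70" --pt "0 0 86" --pt "0 0 96" --pt "0 0 100" --pt "0 2 100" --pt "0 6 100" --pt "0 10 100" --pt "0 14 100" --pt "0 18 100" --pt "0 22 100" --pt "0 25 100" --pt "0 28 100" --pt "0 31 100" --pt "0 34 100" --pt "0 37 100" --pt "0 40 100" --pt "0 43 100" --twist '[0,0,0,0,0,0,0,0,0,0,0,0,0,0,0,0,0,0,0,0]'

```text
time: 3.53
tool_pos: [0.5369, -0.069, 0.1004]
tool_rot: [1.0, -0.0, -0.0, -0.0]
force: [-0.9, 0.3, -0.2]
opening: 0.0
grasp_force: 0.0
```

jog_arm --hand '[1,1,1,1,1,1,1,1,1,1,1,1,1,1,1,1,1,1,1,1]' --pt "0 3 0" --pt "0 6 0" --pt "0 9 0" --pt "0 12 0" --pt "0 15 0" --pt "0 18 0" --pt "0 21 0" --pt "0 24 0" --pt "0 27 0" --pt "0 30 0" --pt "0 33 0" --pt "0 36 0" --pt "0 39 0" --pt "0 42 0" --pt "0 45 0" --pt "0 48 0" --pt "0 51 0" --pt "0 54 0" --pt "0 57 0" --pt "0 60 0" --twist '[0,0,0,0,0,0,0,0,0,0,0,0,0,0,0,0,0,0,0,0]'

```text
time: 5.2
tool_pos: [0.5369, -0.129, 0.1004]
tool_rot: [1.0, -0.0, 0.0, 0.0]
force: [1.3, -0.3, 0.2]
opening: 0.003
grasp_force: 0.0
```

Run:
```python
from m import *
P,roi,yel,blu,p=measure('side2','side'); A=P[yel]; print(len(A),q(A))
im=np.hstack([p[100:300,220:460]]); 
P,roi,yel,blu,t=measure('top2'); A=P[yel]; print(len(A),q(A))
im=np.hstack([cv2.resize(p[120:260,240:440],(400,280)),cv2.resize(t[140:280,220:420],(400,280))])
cv2.imwrite('pics/c2.png',im[:,:,::-1]); s=robot.observe(); print(s['time'],s['tool_pos'],s['force'])
```

```text
1344 [[0.4703, -0.086, 0.0725], [0.5282, -0.076, 0.105], [0.5984, -0.069, 0.1196]]
17 [[0.4702, -0.1955, 0.0163], [0.4864, -0.194, 0.0287], [0.5037, -0.1932, 0.0373]]
5.3 [ 0.53692093 -0.12922101  0.10037552] [ 0.16144306 -0.46470555 -0.96147168]
```

View pics/c2.png

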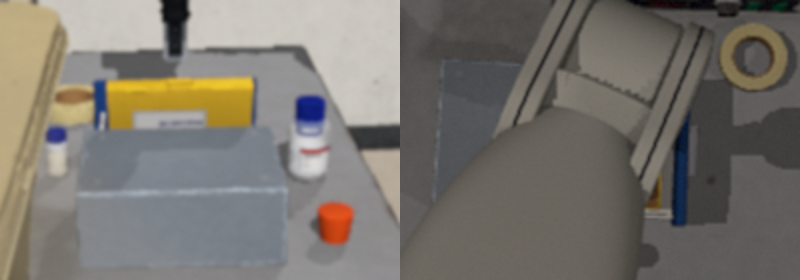

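The lid in the left crop (about 180,100) is still upright and leans back slightly more. The fingertips (175,55) appear above it and have gone past it without moving it. I'll check the tool height in the depth data.

Run:
```python
from h import *
z=np.load('pics/side2.npz');p,d=z['p'],z['d'];P=pts('side',d)
c=get_calibration('side');T=np.linalg.inv(c['T'])
for X in([.537,-.129,.1004],[.535,-.08,.12]):
    w=T[:3,:3]@np.array(X)+T[:3,3];uv=c['camera_matrix']@w;print(X,(uv[:2]/uv[2]).round(1))
for r in range(120,186,3): print(r,[(P[r,u].round(3).tolist(),p[r,u].tolist()) for u in(322,327,332)])
```

```text
[0.537, -0.129, 0.1004] [326.7 160.7]
[0.535, -0.08, 0.12] [329.  159.9]
120 [([0.547, -0.079, 0.196], [13, 14, 17]), ([0.538, -0.079, 0.196], [17, 19, 21]), ([0.529, -0.077, 0.196], [18, 19, 20])]
123 [([0.546, -0.085, 0.189], [22, 22, 22]), ([0.537, -0.083, 0.189], [16, 16, 19]), ([0.529, -0.082, 0.19], [17, 18, 19])]
126 [([0.546, -0.088, 0.183], [17, 18, 20]), ([0.537, -0.1, 0.179], [22, 23, 26]), ([0.528, -0.095, 0.18], [14, 15, 18])]
129 [([0.546, -0.094, 0.175], [23, 23, 25]), ([0.537, -0.098, 0.174], [18, 19, 22]), ([0.528, -0.097, 0.174], [29, 30, 31])]
132 [([0.545, -0.12, 0.162], [116, 115, 116]), ([0.536, -0.114, 0.163], [15, 16, 19]), ([0.527, -0.118, 0.162], [95, 95, 96])]
135 [([0.545, -0.123, 0.155], [123, 123, 124]), ([0.536, -0.124, 0.154], [29, 31, 34]), ([0.526, -0.123, 0.154], [102, 102, 104])]
138 [([0.546, -0.121, 0.15], [121, 121, 122]), ([0.537, -0.114, 0.152], [27, 28, 33]), ([0.527, -0.122, 0.149], [104, 105, 106])]
141 [([0.546, -0.126, 0.142], [144, 145, 148]), ([0.537, -0.115, 0.145], [29, 31, 36]), ([0.527, -0.124, 0.142], [133, 135, 138])]
144 [([0.546
[... 1110 characters left out ...]
38]), ([0.53, -0.076, 0.105], [186, 150, 38])]
171 [([0.548, -0.076, 0.1], [180, 144, 37]), ([0.539, -0.078, 0.099], [181, 144, 35]), ([0.53, -0.074, 0.1], [182, 146, 36])]
174 [([0.548, -0.078, 0.093], [170, 140, 65]), ([0.539, -0.078, 0.093], [168, 139, 69]), ([0.53, -0.079, 0.092], [169, 142, 73])]
177 [([0.548, -0.081, 0.086], [174, 172, 171]), ([0.539, -0.08, 0.086], [174, 172, 171]), ([0.53, -0.081, 0.085], [175, 174, 171])]
180 [([0.549, -0.083, 0.079], [154, 153, 159]), ([0.539, -0.086, 0.078], [146, 146, 153]), ([0.53, -0.082, 0.079], [151, 150, 156])]
183 [([0.549, -0.084, 0.072], [140, 140, 148]), ([0.539, -0.085, 0.072], [145, 145, 150]), ([0.53, -0.085, 0.071], [148, 149, 151])]
```

The depth data puts the fingertips at z≈0.123, although the reported TCP is 0.100, so they passed just over the lid's top. I'll check that offset against the start picture.

Run:
```python
from h import *
for t in('side0','side2'):
    z=np.load(f'pics/{t}.npz');d=z['d'];P=pts('side',d)
    m=(d>0)&(P[...,2]>.105)&(P[...,2]<.3)&(P[...,0]>.12)&(P[...,0]<.65)&(P[...,1]<-.1)&(P[...,1]>-.6)
    A=P[m]; A=A[A[:,2].argsort()]; print(t,len(A),A[:12].round(3).tolist())
    v,u=np.where(m); print(v.max(), u[v>v.max()-3])
```

```text
side0 471 [[0.182, -0.469, 0.245], [0.178, -0.467, 0.245], [0.181, -0.467, 0.245], [0.191, -0.465, 0.245], [0.207, -0.555, 0.245], [0.21, -0.553, 0.246], [0.213, -0.552, 0.246], [0.188, -0.46, 0.246], [0.191, -0.459, 0.246], [0.227, -0.552, 0.246], [0.217, -0.549, 0.246], [0.219, -0.549, 0.247]]
54 [458 459 460 461 462 463 464 465 466 458 459 460 461 462 463 464 465 466
 459 460 461 462 463 464]
side2 897 [[0.534, -0.124, 0.124], [0.529, -0.123, 0.124], [0.542, -0.124, 0.124], [0.531, -0.122, 0.125], [0.54, -0.123, 0.125], [0.536, -0.122, 0.125], [0.533, -0.122, 0.125], [0.538, -0.121, 0.125], [0.531, -0.124, 0.126], [0.527, -0.123, 0.126], [0.536, -0.124, 0.126], [0.534, -0.124, 0.126]]
150 [322 323 324 325 326 327 328 329 330 331 332 333 323 324 325 326 327 328
 329 330 331 332 324 325 326 327 328 329 330 331]
```

The offset is the same at the start (tip 0.245 against an expected 0.221). The true tip therefore sits about 23 mm above the reported TCP, and I'll correct for that. Now I'll go up, back behind the lid, and lower.

jog_arm --hand '[1,1,1,1,1,1,1,1,1,1,1,1,1,1,1,1,1,1]' --pt "0 0 -10" --pt "0 0 -30" --pt "0 0 -45" --pt "0 -10 -50" --pt "0 -30 -50" --pt "0 -52 -50" --pt "0 -74 -50" --pt "0 -92 -50" --pt "0 -102 -50" --pt "0 -106 -45" --pt "0 -106 -35" --pt "0 -106 -20" --pt "0 -106 -5" --pt "0 -106 8" --pt "0 -106 16" --pt "0 -106 22" --pt "0 -106 26" --pt "0 -106 27" --twist '[0,0,0,0,0,0,0,0,0,0,0,0,0,0,0,0,0,0]'

```text
time: 6.8
tool_pos: [0.5368, -0.023, 0.0727]
tool_rot: [1.0, -0.0, -0.0, -0.0]
force: [0.5, -0.6, 0.2]
opening: 0.0
grasp_force: 0.0
```

Run:
```python
from m import *
P,roi,yel,blu,p=measure('side3','side'); A=P[yel]; print(len(A),q(A))
m=roi&(P[...,2]>.085)&(P[...,1]>-.065)&(P[...,1]<.1)&~yel; A=P[m];A=A[A[:,2].argsort()];print(A[:8].round(3).tolist())
print(robot.observe()['tool_pos'],robot.observe()['force'])
```

```text
1151 [[0.47, -0.0876, 0.0713], [0.5153, -0.0766, 0.1035], [0.599, -0.0685, 0.1197]]
[[0.526, -0.019, 0.097], [0.528, -0.018, 0.097], [0.532, -0.017, 0.098], [0.533, -0.017, 0.098], [0.539, -0.017, 0.098], [0.537, -0.017, 0.098], [0.535, -0.016, 0.099], [0.544, -0.017, 0.099]]
[ 0.53689973 -0.02298789  0.0730991 ] [-0.66351582 -0.2341818   0.01007348]
```

jog_arm --hand '[1,1,1,1,1,1,1,1,1,1,1,1,1,1,1,1,1,1,1,1]' --pt "0 5 0" --pt "0 12 0" --pt "0 19 0" --pt "0 25 0" --pt "0 30 0" --pt "0 33 0" --pt "0 36 0" --pt "0 39 0" --pt "0 42 0" --pt "0 45 0" --pt "0 48 0" --pt "0 51 0" --pt "0 54 0" --pt "0 57 0" --pt "0 60 0" --pt "0 63 0" --pt "0 66 0" --pt "0 69 0" --pt "0 72 0" --pt "0 75 0" --twist '[0,0,0,0,0,0,0,0,0,0,0,0,0,0,0,0,0,0,0,0]'

```text
time: 8.52
tool_pos: [0.5369, -0.0981, 0.0734]
tool_rot: [1.0, -0.0, -0.0, 0.0]
force: [0.9, 1.0, 1.2]
opening: -0.002
grasp_force: 0.3
```

Run:
```python
from m import *
P,roi,yel,blu,p=measure('side4','side'); A=P[yel]; print(len(A),q(A))
for r in range(140,186,5):
    A=P[r][yel[r]]; print(r,len(A),np.median(A,axis=0).round(3) if len(A) else '')
print(robot.observe()['force'])
```

```text
1432 [[0.4687, -0.1212, 0.0649], [0.5094, -0.1102, 0.1041], [0.5987, -0.1013, 0.1255]]
140 0 
145 0 
150 43 [ 0.506 -0.118  0.125]
155 57 [ 0.522 -0.114  0.118]
160 56 [ 0.521 -0.112  0.108]
165 31 [ 0.497 -0.108  0.098]
170 31 [ 0.497 -0.108  0.088]
175 32 [ 0.498 -0.106  0.079]
180 32 [ 0.498 -0.104  0.069]
185 0 
[ 0.75924472 -0.39789143  0.37868542]
```

jog_arm --hand '[1,1,1,1,1,1,1,1,1,1,1,1,1,1,1,1,1,1,1,1]' --pt "0 3 0" --pt "0 6 0" --pt "0 9 0" --pt "0 12 0" --pt "0 15 0" --pt "0 18 0" --pt "0 21 0" --pt "0 24 0" --pt "0 27 0" --pt "0 30 0" --pt "0 32 0" --pt "0 34 1" --pt "0 36 2" --pt "0 38 4" --pt "0 40 6" --pt "0 42 8" --pt "0 44 10" --pt "0 46 12" --pt "0 48 14" --pt "0 50 16" --twist '[0,0,0,0,0,0,0,0,0,0,0,0,0,0,0,0,0,0,0,0]'

```text
time: 10.23
tool_pos: [0.5369, -0.1479, 0.0571]
tool_rot: [1.0, -0.0, -0.0, 0.0]
force: [0.1, -0.4, 0.3]
opening: 0.001
grasp_force: 0.3
```

Run:
```python
from m import *
P,roi,yel,blu,p=measure('side5','side'); A=P[yel]; print(len(A),q(A))
for r in range(140,186,5):
    A=P[r][yel[r]]; print(r,len(A),np.median(A,axis=0).round(3) if len(A) else '')
print(robot.observe()['force'])
```

```text
1238 [[0.4678, -0.1781, 0.0591], [0.5137, -0.1451, 0.0758], [0.5975, -0.1157, 0.0949]]
140 0 
145 0 
150 0 
155 43 [ 0.51  -0.177  0.094]
160 54 [ 0.52  -0.166  0.088]
165 29 [ 0.495 -0.154  0.081]
170 30 [ 0.495 -0.143  0.075]
175 29 [ 0.495 -0.132  0.068]
180 67 [ 0.534 -0.123  0.062]
185 0 
[ 0.11971409  0.04233835 -0.3602306 ]
```

jog_arm --hand '[1,1,1,1,1,1,1,1,1,1,1,1,1,1]' --pt "0 1 2" --pt "0 3 4" --pt "0 5 6" --pt "0 7 8" --pt "0 8 10" --pt "0 8 12" --pt "0 8 14" --pt "0 8 16" --pt "0 8 18" --pt "0 8 20" --pt "0 8 21" --pt "0 8 22" --pt "0 8 23" --pt "0 8 23" --twist '[0,0,0,0,0,0,0,0,0,0,0,0,0,0]'

```text
time: 11.45
tool_pos: [0.5368, -0.1557, 0.0342]
tool_rot: [1.0, -0.0, -0.0, -0.0]
force: [-0.4, 0.2, -0.6]
opening: 0.001
grasp_force: 0.0
```

Run:
```python
from m import *
P,roi,yel,blu,p=measure('side6','side'); A=P[yel]; print(len(A),q(A))
for r in range(140,186,5):
    A=P[r][yel[r]]; print(r,len(A),np.median(A,axis=0).round(3) if len(A) else '')
print(robot.observe()['force'])
```

```text
638 [[0.4677, -0.1972, 0.0546], [0.5131, -0.1542, 0.0569], [0.5969, -0.1235, 0.0595]]
140 0 
145 0 
150 0 
155 0 
160 0 
165 0 
170 51 [ 0.517 -0.186  0.058]
175 30 [ 0.496 -0.158  0.057]
180 62 [ 0.53  -0.137  0.056]
185 0 
[-0.11945725 -0.23389075  1.18032007]
```

Almost flat (tilt about 2°). I'll press down a couple of millimetres, then lift.

jog_arm --hand '[1,1,1,1,1,1,1,1]' --pt "0 0 0.5" --pt "0 0 1" --pt "0 0 1.5" --pt "0 0 2" --pt "0 0 2.5" --pt "0 0 3" --pt "0 0 3" --pt "0 0 3" --twist '[0,0,0,0,0,0,0,0]'

```text
time: 12.17
tool_pos: [0.5368, -0.1557, 0.0313]
tool_rot: [1.0, -0.0, -0.0, -0.0]
force: [0.7, -0.4, 1.0]
opening: -0.001
grasp_force: 0.0
```

Run:
```python
from m import *
P,roi,yel,blu,p=measure('side7','side'); A=P[yel]; print(len(A),q(A))
for r in range(165,186,4):
    A=P[r][yel[r]]; print(r,len(A),np.median(A,axis=0).round(4) if len(A) else '')
print(robot.observe()['force'])
```

```text
552 [[0.4676, -0.195, 0.0537], [0.5111, -0.1523, 0.0551], [0.597, -0.1245, 0.0566]]
165 0 
169 4 [ 0.4714 -0.1947  0.0555]
173 31 [ 0.4975 -0.1764  0.055 ]
177 28 [ 0.4963 -0.1529  0.0553]
181 67 [ 0.5327 -0.1354  0.0551]
185 0 
[-0.42312202  0.60149075 -0.82043056]
```

The lid is flat at z 0.055. Next I'll lift and go over the panel to the front of the pull.

jog_arm --hand '[1,1,1,1,1,1,1,1,1,1,1,1,1,1,1,1,1,1,1,1]' --pt "0 0 -10" --pt "0 0 -30" --pt "0 0 -50" --pt "0 0 -64" --pt "-1 10 -70" --pt "-2 30 -70" --pt "-4 55 -70" --pt "-4 80 -70" --pt "-4 105 -70" --pt "-4 122 -70" --pt "-4 130 -70" --pt "-4 131 -60" --pt "-4 131 -45" --pt "-4 131 -30" --pt "-4 131 -15" --pt "-4 131 0" --pt "-4 131 12" --pt "-4 131 20" --pt "-4 131 25" --pt "-4 131 26" --twist '[0,0,0,0,0,0,0,0,0,0,0,0,0,0,0,0,0,0,0,0]'

```text
time: 13.88
tool_pos: [0.5325, -0.2858, 0.0044]
tool_rot: [1.0, 0.0, -0.001, -0.001]
force: [0.2, 0.6, -0.0]
opening: -0.001
grasp_force: 0.0
```

Run:
```python
from m import *
P,roi,yel,blu,t=measure('top8'); A=P[yel]; print('lid',len(A),q(A))
b=blu&(P[...,2]>.055)&(P[...,1]<-.19); print('front',q(P[b]))
P,roi,yel,blu,p=measure('side8','side'); A=P[yel]; print('lid',len(A),q(A))
im=np.hstack([cv2.resize(p[120:260,240:440],(400,280)),cv2.resize(t[140:280,220:420],(400,280))])
cv2.imwrite('pics/c8.png',im[:,:,::-1])
```

```text
lid 1639 [[0.4709, -0.1953, 0.0502], [0.5269, -0.1534, 0.0542], [0.5996, -0.1137, 0.0583]]
front [[0.5077, -0.2235, 0.0571], [0.5638, -0.2173, 0.0674], [0.6171, -0.2129, 0.0713]]
lid 596 [[0.4679, -0.1969, 0.0537], [0.52, -0.1558, 0.0551], [0.5969, -0.1253, 0.0565]]
```

View pics/c8.png

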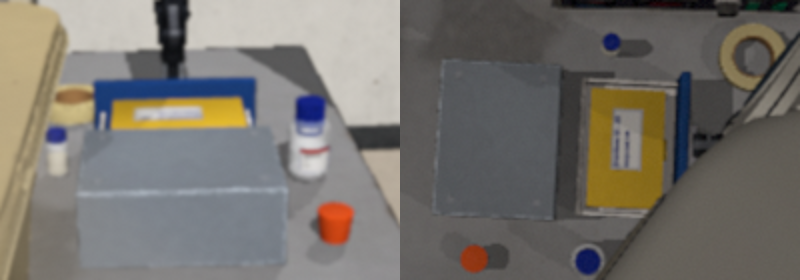

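The pictures show the lid shut, with flat yellow at right crop (625,145). The drawer is still out, with the front at (683,150) and the fingertips just in front of it. Pushing the drawer in now.

jog_arm --hand '[1,1,1,1,1,1,1,1,1,1,1,1,1,1,1,1,1,1,1,1]' --pt "0 -6 0" --pt "0 -14 0" --pt "0 -22 0" --pt "0 -30 0" --pt "0 -36 0" --pt "0 -41 0" --pt "0 -46 0" --pt "0 -52 0" --pt "0 -59 0" --pt "0 -66 0" --pt "0 -73 0" --pt "0 -80 0" --pt "1 -87 0" --pt "1 -94 0" --pt "1 -101 0" --pt "1 -108 0" --pt "1 -115 0" --pt "2 -121 0" --pt "2 -126 0" --pt "2 -130 0" --twist '[0,0,0,0,0,0,0,0,0,0,0,0,0,0,0,0,0,0,0,0]'

```text
time: 15.65
tool_pos: [0.5348, -0.156, 0.0053]
tool_rot: [1.0, 0.0, -0.0, -0.0]
force: [-0.6, -1.1, -0.6]
opening: 0.001
grasp_force: 0.9
```

Run:
```python
from m import *
P,roi,yel,blu,t=measure('top9'); A=P[yel]; print('lid',len(A),q(A) if len(A) else '')
b=blu&(P[...,2]>.055)&(P[...,1]<-.06)&(P[...,0]>.47); print('front',b.sum(),q(P[b]))
print(robot.observe()['force'],robot.observe()['tool_pos'])
```

```text
lid 40 [[0.5779, -0.0903, 0.0506], [0.5928, -0.0829, 0.0539], [0.6022, -0.0787, 0.0694]]Traceback (most recent call last):
  File "<stdin>", line 3, in <module>
  File "m.py", line 7, in q
    def q(a): return np.percentile(a,[2,50,98],axis=0).round(4).tolist()
                     ~~~~~~~~~~~~~^^^^^^^^^^^^^^^^^^^^
    return _quantile_unchecked(
        a, q, axis, out, overwrite_input, method, keepdims, weights)
    return _ureduce(a,
                    func=_quantile_ureduce_func,
    ...<5 lines>...
                    overwrite_input=overwrite_input,
                    method=method)
    r = func(a, **kwargs)
    result = _quantile(arr,
                       quantiles=q,
    ...<2 lines>...
                       out=out,
                       weights=wgt)
    slices_having_nans = np.isnan(arr[-1, ...])
                                  ~~~^^^^^^^^^
IndexError: index -1 is out of bounds for axis 0 with size 0
```

jog_arm --hand '[1,1,1,1,1,1,1,1,1,1,1,1]' --pt "0 -4 0" --pt "0 -8 0" --pt "0 -12 0" --pt "0 -16 0" --pt "0 -20 0" --pt "0 -24 0" --pt "0 -28 0" --pt "1 -31 0" --pt "1 -34 0" --pt "1 -36 0" --pt "1 -38 0" --pt "1 -39 0" --twist '[0,0,0,0,0,0,0,0,0,0,0,0]'

```text
time: 16.7
tool_pos: [0.5358, -0.1175, 0.0054]
tool_rot: [1.0, -0.0, -0.0, -0.0]
force: [-0.7, -0.6, 0.2]
opening: 0.001
grasp_force: 0.8
```

jog_arm --hand '[1,1,1,1,1,1]' --pt "0 -1 0" --pt "0 -2 0" --pt "0 -3 0" --pt "0 -4 0" --pt "0 -5 0" --pt "0 -5 0" --twist '[0,0,0,0,0,0]'

```text
time: 17.2
tool_pos: [0.5359, -0.116, 0.0055]
tool_rot: [1.0, -0.001, -0.0, 0.003]
force: [-2.0, -17.2, -2.5]
opening: -0.001
grasp_force: 8.9
```

Firm stop at 17 N. I'll back off and up, then check for a gap.

jog_arm --hand '[1,1,1,1,1,1,1,1,1,1,1,1,1,1,1,1,1,1,1,1]' --pt "0 5 0" --pt "0 15 0" --pt "0 30 0" --pt "0 50 0" --pt "0 70 0" --pt "0 85 -10" --pt "0 95 -30" --pt "0 100 -55" --pt "-10 110 -80" --pt "-25 125 -105" --pt "-45 145 -130" --pt "-70 165 -150" --pt "-95 190 -165" --pt "-120 215 -175" --pt "-145 240 -180" --pt "-170 265 -180" --pt "-190 285 -180" --pt "-205 300 -180" --pt "-210 305 -180" --pt "-210 305 -180" --twist '[0,0,0,0,0,0,0,0,0,0,0,0,0,0,0,0,0,0,0,0]'

```text
time: 18.87
tool_pos: [0.3247, -0.4188, 0.1852]
tool_rot: [1.0, -0.001, 0.0, -0.0]
force: [-0.1, 0.6, 0.5]
opening: -0.003
grasp_force: 0.0
```

Run:
```python
from m import *
P,roi,yel,blu,t=measure('topA'); print('yel',yel.sum())
b=blu&(P[...,2]>.055)&(P[...,1]<-.05)&(P[...,0]>.45); print('front',q(P[b]))
for r in range(175,250,15): print(r,[(c,t[r,c].tolist(),P[r,c,1:].round(3).tolist()) for c in range(295,310)][:12])
cv2.imwrite('pics/cA.png',cv2.resize(t[140:290,200:420],(792,540),interpolation=cv2.INTER_CUBIC)[:,:,::-1])
print(robot.observe()['force'],robot.observe()['tool_pos'])
```

```text
yel 0
front [[0.4559, -0.09, 0.0639], [0.5361, -0.0831, 0.0681], [0.6161, -0.077, 0.0723]]
175 [(295, [83, 84, 87], [-0.067, 0.073]), (296, [86, 85, 90], [-0.069, 0.071]), (297, [87, 88, 92], [-0.072, 0.071]), (298, [84, 86, 89], [-0.074, 0.075]), (299, [82, 82, 87], [-0.076, 0.072]), (300, [61, 62, 65], [-0.078, 0.074]), (301, [18, 32, 58], [-0.081, 0.068]), (302, [17, 43, 79], [-0.083, 0.068]), (303, [14, 40, 75], [-0.085, 0.07]), (304, [11, 37, 71], [-0.087, 0.07]), (305, [23, 35, 59], [-0.09, 0.067]), (306, [66, 67, 69], [-0.092, 0.067])]
190 [(295, [85, 89, 91], [-0.068, 0.073]), (296, [86, 87, 91], [-0.07, 0.076]), (297, [85, 87, 89], [-0.073, 0.073]), (298, [87, 89, 91], [-0.075, 0.074]), (299, [67, 66, 70], [-0.077, 0.072]), (300, [21, 34, 55], [-0.077, 0.013]), (301, [16, 42, 77], [-0.081, 0.069]), (302, [20, 41, 77], [-0.084, 0.069]), (303, [20, 42, 77], [-0.086, 0.066]), (304, [13, 34, 64], [-0.088, 0.073]), (305, [24, 30, 43], [-0.09, 0.068]), (306, [54, 53, 55], [-0.091, 0.004])]
205 [(295, [85, 88, 90], [-0.069, 0.072]), (296, [88, 90, 92], [-0.071, 0.074]), (297, [90, 
[... 657 characters left out ...]
-0.085, 0.071]), (303, [36, 37, 49], [-0.088, 0.068]), (304, [68, 65, 64], [-0.09, 0.061]), (305, [79, 76, 78], [-0.091, 0.04]), (306, [79, 77, 79], [-0.094, 0.04])]
235 [(295, [77, 78, 82], [-0.071, 0.071]), (296, [72, 75, 76], [-0.073, 0.074]), (297, [48, 48, 52], [-0.075, 0.073]), (298, [11, 25, 52], [-0.077, 0.066]), (299, [14, 38, 71], [-0.079, 0.067]), (300, [19, 40, 71], [-0.082, 0.067]), (301, [9, 32, 64], [-0.084, 0.067]), (302, [9, 24, 47], [-0.086, 0.068]), (303, [33, 35, 40], [-0.088, 0.067]), (304, [54, 54, 53], [-0.089, 0.002]), (305, [62, 59, 59], [-0.091, 0.002]), (306, [60, 58, 57], [-0.094, 0.001])]
[-0.54027713  0.60410027  0.20449092] [ 0.32556183 -0.41789894  0.18525187]
```

View pics/cA.png

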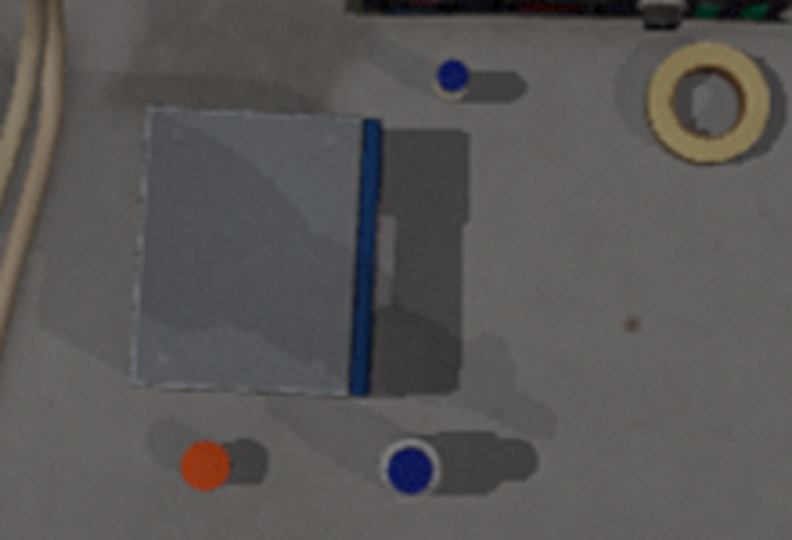

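The blue front at about (365,260) sits flush against the cabinet, covering y -0.078 to -0.090, which matches its 12 mm thickness. The bystanders are where they were, and the arm is clear.

```bash
python3 -c "
from station import ticket
print(ticket.close_job())"
```

```text
the job is handed in; nothing more can be done
None
```

The lid is shut and the drawer was pushed fully home after it; the bystanders look unmoved, the arm is clear, and the job was handed in at about 19 s of the 51 s limit, with no verdict shown.

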